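Return the emptied coin tube to the counter-top coin sorter

ROBOT

A 6-joint arm with a two-finger parallel gripper is mounted at the origin on the work surface. World frame = base frame: x ahead of the robot, y to its left, z up, the work surface at z = 0. Lengths are in mm, angles in rad, forces in N, time in s.
With the tool pointing down it reaches from about 350 to 925 mm from the base axis. Payload 6.4 kg.
Tool frame: the origin (TCP) lies midway between the tips of the shut fingers; the grasp point (between the pads) lies 19 mm behind it; z points along the fingers, y is the direction in which the jaws open and shut (so a half turn about z gives the same grasp; the last joint's range is limited). The gripper opens to 85 mm and grips with 20 to 120 N. Pads are 22 mm wide; open, the fingers measure 114 mm over their backs; the gripper's body (76 mm by 85 mm) begins 54 mm behind the grasp point. The pads swing forward as they close: fully open they stand 13 mm farther back than shut.
Start: joints at [1.169, 0.245, 1.558, -0, 1.339, -0.174], TCP at [146.789, 633.22, 231.29] pointing down, gripper open.
Joint ranges: [-3.13, 3.13], [-1.02, 2.26], [0.13, 2.54], [-0.95, 4.09], [0.21, 2.88], [-2.74, 2.74]. Speed limits (rad/s): [2.57, 2.57, 3.14, 3.14, 3.14, 3.14].

INTERFACE

Orientations are given as [roll, pitch, yaw] about the fixed x, y, z axes, in that order (R = Rz(yaw) Ry(pitch) Rx(roll)).
In Python, from station import * gives the robot as it stands.
- The arm moves only by the tool step_arm, never from a script. Its argument "increments" is a list of rows, each a list of 5 numbers: the shift along the tool's x, y, z in cm, then the turn about the tool's z in degrees, then the closure, from 0 (fully open) to 1 (shut). A call has 1 to 12 rows; each row is the pose to reach, as a shift and turn from the pose commanded when the call began, along the tool's axes at that moment; what a row does not reach only later rows make up. A row lasts 1/8 s, in which the tool goes at most 62.5 mm and 10.7 degrees, less where a joint would pass 70% of its speed; a pose out of reach is approached as far as the arm can. A call with a gripper value outside its range is refused whole. The fingers move at their own pace and stop on an object; "newtons" is the grip in N (left out, the last holds). Time passes only in rows, so rows that repeat a pose let the fingers close. It gives the time, the measured TCP pose, the force and the opening at its end, in the units of the state.
- observe(): the state, without advancing time (a new reading comes with each control period).
- snapshot(name): name is "scene" or "side" or "wrist"; returns a dict with "frame" (420x560x3 uint8, red, green, blue), "depth" (420x560 float32, mm along the optical axis (not along the pixel's ray), 0 where there is no reading), "camera_matrix" (3x3 intrinsics, pixels), "rvec" (rotation vector, rad) and "tvec" (3), from world to camera coordinates, as OpenCV has them; the wrist camera has in their place "hand_eye" (4x4, takes a point from camera to tool coordinates, whose origin is the TCP and whose axes are the flange's). Camera axes: x right, y down, z forward; pixel columns grow to the right and rows downward; lengths in mm; the calibration is good to about 2 mm. A picture is of the moment at which its call begins: read the wrist's pose just before it.
- hand_in(): hands the job in, once; it reports no verdict.
The state is a dict: "time_s": time; "joint_pos": joint angles; "qd": joint speeds; "joint_torque": joint torques, N m; "eef_pos": TCP position; "tool_rot": TCP orientation; "ft_force": force on the tool from outside, world axes, zero at the start; "ft_torque": the same for the moment, N m; "opening": finger opening in mm.
Only numpy, scipy, OpenCV 4.12 (cv2) and the standard library are available. Lean on these libraries where they do the work, as an engineer would, in place of code of your own. Each camera call takes 0.05 s, during which the arm holds its last target.

TASK

The empty coin tube standing on the shop counter belongs in the coin sorter: put it upright into the socket of the pulled-out tray that matches its diameter, feeling for the hole because the white rack lies loose in the tray, and see that it is fully home. Then push the tray back into the sorter to its stop and let go. Be gentle, the plastic cracks if it is pressed hard (keep well under 40 N), and leave the full tubes and the padlock alone.

Things in the scene. Friction and masses are not known exactly. Their poses are not given: they have to be found in the camera images.
- empty_tube_mid (a point): Centre (half-way up) of the EMPTY coin tube: clear rigid plastic cylinder standing upright and loose on the counter, 33 mm outer diameter, 90 mm tall, with orange bands at rim and foot and a black (empty) mouth; the foot's edge has a 1 mm chamfer. About 35 g. Its z axis points up the tube. It may change places with the full tubes.
- empty_tube_foot (a point): Centre of the underside of the same empty tube, 45 mm below its centre along its axis.
- full_a_mid (a point): Centre of a full coin tube (bystander), copper-coloured coins inside, 27 mm diameter, 90 mm tall, standing loose on the counter. Must be left alone.
- full_b_mid (a point): Centre of a full coin tube (bystander), brass-coloured coins inside, 36 mm diameter, 90 mm tall, standing loose on the counter. Must be left alone.
- padlock: Small red padlock lying flat and loose on the counter (bystander), 55 x 36 x 16 mm; origin under its body. Must be left alone.
- sorter: The coin sorter's grey housing, fixed on the counter: 190 mm deep (x), 274 mm wide (y), 183 mm tall, with a blue hopper bowl to 217 mm; origin at the centre of its underside, -x axis points out of its front. The front face is 90 mm from the origin; below a lintel 113 mm above the counter is the bay that the tray slides into.
- tray (a joint): How far the blue tray is pulled out of the sorter (m): 0 = fully in against its stop, 0.11 = fully out. It slides along the sorter's -x axis with about 4 N friction and stays where it is left. In starts it is out by 100 to 110 mm.
- tray_mid (a point): Middle of the tray FRAME's width and depth, 43 mm above the counter, level with the white rack's top face; axes as the sorter's; moves with the tray. With the rack centred in its play, five graded round sockets lie at y = -88, -44, 0, +44, +88 mm, x = 0, for tubes of 24, 27, 30, 33, 36 mm. Bores are 1.6 mm wider than the tube, square-edged, 28 mm deep, flat floor, so a home tube's top is 62 mm above this point.
- tray_handle (a point): Centre of the tray's steel bar handle: 10 mm thick, 70 mm long along y, 30 mm above the counter, standing 35 mm out from the front panel's face and 72 mm from the tray's middle (25 mm or more of finger room behind it). The panel's top is 41 mm above the counter.
- tray_end (a point): Inner face of the tray frame's +y end wall, 121 mm from the tray's middle. The white rack (52 x 222 mm) is a lift-out insert lying loose in the frame: it has up to 10 mm play either way along y, so 0 to 20 mm gap here. It may lie anywhere in that play, its own position is NOT measured, and it shifts if pushed along y with more than about 5 N.

How it is judged:
By the outcome, as a careful person would: the job done as asked, in the order asked, and still so for the second after the job is handed in, with the robot touching nothing.
It also fails if it takes over 64 s, if anything falls off the work surface, if the arm or the gripper's body presses on something with over 40 N, if the wrist force passes 120 N, or if a joint passes its speed limit or range.

## Working session

There is one attempt and no reset: what is moved stays moved. The work goes in short steps, Python scripts to look and compute and a tool call to move; the robot and the scene stay as the last step left them, time stands still between calls to the robot, and variables do not carry over. Pictures are saved under pics/ and viewed, and the job is handed in when it is done.

Besides the shell and the picture viewer there is one more tool, called as name(argument=value, ...), one argument or row to a line, values as JSON. step_arm: Moves the arm, as the interface text tells. Its arguments: {"type":"object","properties":{"increments":{"type":"array","items":{"type":"array","items":{"type":"number"}}},"newtons":{"type":"number"}},"required":["increments"]}

```bash
mkdir -p pics; ls; python3 - <<'E'
from station import *
import cv2,numpy as np
s=observe();print({k:np.round(v,3).tolist() for k,v in s.items()})
for n in("scene","side","wrist"):
    d=snapshot(n);cv2.imwrite(f"pics/{n}0.png",d["frame"][:,:,::-1]);np.savez(f"{n}0.npz",**d)
    print(n,d["camera_matrix"].tolist(),d.get("rvec"),d.get("tvec"),d.get("hand_eye"))
E
```

```text
pics
{'time_s': 0.0, 'joint_pos': [1.169, 0.246, 1.559, 0.0, 1.339, -0.174], 'qd': [-0.001, 0.0, -0.002, -0.0, -0.001, -0.001], 'joint_torque': [0.0, -42.951, -32.613, -0.0, 0.005, 0.0], 'eef_pos': [146.539, 632.696, 230.164], 'tool_rot': [-3.14, -0.0, 2.914], 'ft_force': [0.058, -0.524, 0.317], 'ft_torque': [-0.008, -0.008, -0.008], 'opening': 85.378}
scene [[448.567138797231, 0.0, 283.0684387898896], [0.0, 448.567138797231, 214.00394093207208], [0.0, 0.0, 1.0]] [ 2.69798308 -0.78914161  0.12654209] [-495.71992398  227.92363024  896.19112555] None
side [[504.3502583729023, 0.0, 274.16830925332727], [0.0, 504.3502583729023, 203.95578726080618], [0.0, 0.0, 1.0]] [ 2.17217183  1.91652801 -0.28532321] [  28.89510054 -501.40382399 1293.42734488] None
wrist [[363.299675804722, 0.0, 281.61154448207293], [0.0, 363.299675804722, 205.46174868360313], [0.0, 0.0, 1.0]] None None [[ 5.22756963e-04 -9.50825691e-01 -3.09726059e-01  7.97636987e+01]
 [ 9.99999863e-01  5.05541587e-04  1.35845731e-04  7.32041912e-01]
 [ 2.74137927e-05 -3.09726088e-01  9.50825825e-01 -1.42491606e+02]
 [ 0.00000000e+00  0.00000000e+00  0.00000000e+00  1.00000000e+00]]
```

View pics/scene0.png

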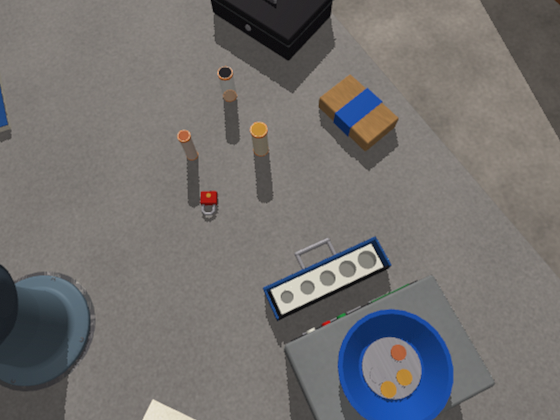

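View pics/side0.png

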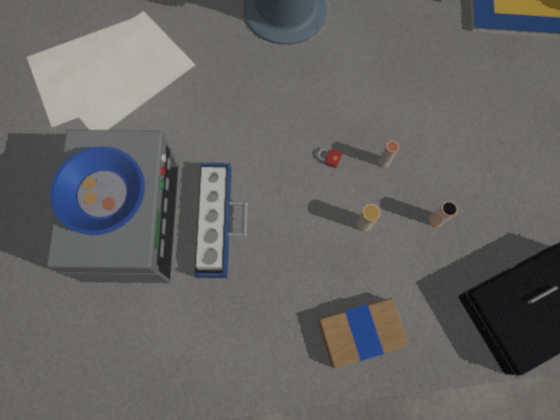

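View pics/wrist0.png

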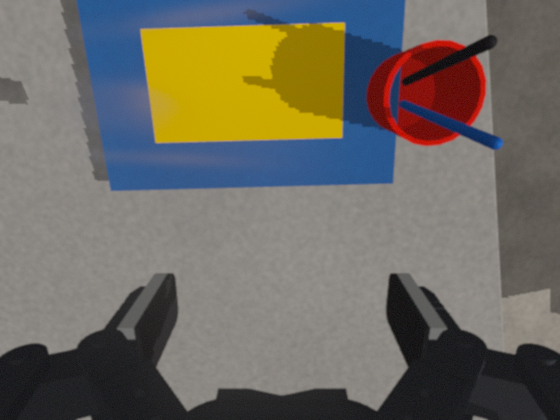

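The scene view shows the empty tube with its black mouth at (226,73). The copper tube is at (184,136), the brass tube at (259,130) and the padlock at (208,198). The tray's five holes run from (287,297) to (367,260), with the handle at (315,248). In the side view the empty mouth is at (449,208) and the tray is at about (212,220). The wrist view has none of these.

```bash
cat > h.py <<'E'
import numpy as np,cv2
def load(n): return dict(np.load(n))
def cast(d,uv,z):
    R=cv2.Rodrigues(d["rvec"])[0];t=d["tvec"].ravel();K=d["camera_matrix"]
    uv=np.atleast_2d(uv).astype(float)
    r=np.c_[uv,np.ones(len(uv))]@np.linalg.inv(K).T@R
    c=-R.T@t
    return c+r*((z-c[2])/r[:,2])[:,None]
def proj(d,p): return cv2.projectPoints(np.array(p,float).reshape(-1,1,3),d["rvec"],d["tvec"],d["camera_matrix"],None)[0].reshape(-1,2)
E
python3 - <<'E'
from h import *
for n in("scene","side"):
    d=load(n+"0.npz");f=d["frame"].astype(int);hsv=cv2.cvtColor(d["frame"],cv2.COLOR_RGB2HSV)
    # empty mouth: dark blob near
    rois={"scene":(205,55,250,110),"side":(425,190,465,232)}[n]
    x0,y0,x1,y1=rois
    m=np.zeros(f.shape[:2],np.uint8);m[y0:y1,x0:x1]=(f[y0:y1,x0:x1].max(2)<45)*255
    k,l,s,c=cv2.connectedComponentsWithStats(m)
    for i in range(1,k):
        if s[i,4]>10: print(n,"dark",s[i],c[i],cast(d,c[i],90)[0].round(1))
    # white rack
    rx={"scene":(255,230,400,325),"side":(185,155,240,285)}[n];x0,y0,x1,y1=rx
    m=np.zeros_like(m);q=hsv[y0:y1,x0:x1];m[y0:y1,x0:x1]=((q[...,2]>150)&(q[...,1]<60))*255
    cs,hi=cv2.findContours(m,cv2.RETR_CCOMP,cv2.CHAIN_APPROX_NONE)
    b=max(range(len(cs)),key=lambda i:cv2.contourArea(cs[i]))
    P=cast(d,cs[b][:,0],43)[:,:2].astype(np.float32);r=cv2.minAreaRect(P);print("rack",r)
    print(cv2.boxPoints(r).round(1).tolist())
    for i in range(len(cs)):
        if hi[0][i][3]==b and cv2.contourArea(cs[i])>20:
            Q=cast(d,cs[i][:,0],43)[:,:2].astype(np.float32)
            print(" hole",cv2.minEnclosingCircle(Q),(Q.max(0)+Q.min(0))/2)
    m=np.zeros_like(m);m[y0:y1,x0:x1]=((q[...,0]>100)&(q[...,0]<130)&(q[...,1]>120)&(q[...,2]>40))*255
    cs,_=cv2.findContours(m,cv2.RETR_EXTERNAL,cv2.CHAIN_APPROX_NONE)
    c=max(cs,key=cv2.contourArea)
    print("frame",cv2.minAreaRect(cast(d,c[:,0],43)[:,:2].astype(np.float32)))
    for nm,uvs in {"tubes":{"scene":[(226,73),(184,136),(259,130)],"side":[(449,208),(392,147),(371,213)]}[n]}.items():
        print(cast(d,uvs,90).round(1).tolist())
    print("lock",cast(d,{"scene":(208,200),"side":(331,156)}[n],12).round(0))
    print("handle",cast(d,{"scene":[(296,256),(327,240)],"side":[(246,204),(246,234)]}[n],30).round(0).tolist())
    fr=d["frame"];x0,y0,x1,y1=rx;cv2.imwrite(f"pics/{n}crop.png",cv2.resize(fr[y0-20:y1+20,x0-20:x1+20,::-1],None,fx=4,fy=4)[:600,:800])
E
```

```text
scene dark [219  68  12   9  82] [224.5  72. ] [600.7 258.9  90. ]
rack ((540.8877563476562, -235.86907958984375), (52.637874603271484, 222.1049346923828), 82.22232818603516)
[[427.29998779296875, -246.89999389648438], [647.4000244140625, -277.0], [654.5, -224.8000030517578], [434.3999938964844, -194.8000030517578]]
 hole ((453.6385192871094, -223.5657196044922), 13.510812759399414) [ 453.9085 -223.2889]
 hole ((497.5865783691406, -229.99810791015625), 15.250543594360352) [ 497.37317 -229.5893 ]
 hole ((540.886474609375, -235.58949279785156), 16.667251586914062) [ 540.93225 -235.45056]
 hole ((585.16015625, -241.10060119628906), 18.255985260009766) [ 584.7992  -241.62653]
 hole ((628.6625366210938, -246.9259796142578), 19.933162689208984) [ 628.57117 -247.33502]
frame ((542.595947265625, -232.87939453125), (67.57920837402344, 250.95689392089844), 82.74042510986328)
[[602.1, 254.8, 90.0], [449.5, 166.4, 90.0], [588.7, 93.8, 90.0]]
lock [[425.  48.  12.]]
handle [[515.0, -163.0, 30.0], [587.0, -169.0, 30.0]]
side dark [444 203  12  11 102] [449.06862745 208.10784314] [598.9 258.8  90. 
[... 271 characters left out ...]
(626.31689453125, -247.2341766357422), 20.985881805419922) [ 626.38416 -246.41989]
 hole ((582.635986328125, -240.78775024414062), 19.59847640991211) [ 583.3396  -239.62599]
 hole ((539.729248046875, -235.0438690185547), 18.008012771606445) [ 539.63513 -234.58554]
 hole ((496.1017761230469, -228.35494995117188), 16.45914077758789) [ 495.97247 -228.43695]
 hole ((452.55126953125, -222.23126220703125), 15.332916259765625) [ 452.54706 -222.34357]
frame ((602.5910034179688, -212.15377807617188), (60.429832458496094, 169.5438232421875), 60.92616653442383)
[[598.7, 258.7, 90.0], [449.6, 168.3, 90.0], [589.3, 96.6, 90.0]]
lock [[423.  49.  12.]]
handle [[519.0, -157.0, 30.0], [586.0, -165.0, 30.0]]
```

```bash
cat >> h.py <<'E'
def pts(d):
    Z=d["depth"];v,u=np.mgrid[0:Z.shape[0],0:Z.shape[1]]
    K=d["camera_matrix"];R=cv2.Rodrigues(d["rvec"])[0]
    c=np.stack([(u-K[0,2])/K[0,0]*Z,(v-K[1,2])/K[1,1]*Z,Z],-1)
    return (c-d["tvec"].ravel())@R
def rel(s,p,yaw_t=None):
    "world target p -> shift in tool cm; yaw turn deg"
    from scipy.spatial.transform import Rotation as Ro
    R=Ro.from_euler("xyz",s["tool_rot"]).as_matrix()
    o=(R.T@(np.array(p)-s["eef_pos"])/10).round(2).tolist()
    if yaw_t is not None:o.append(round(-np.degrees((yaw_t-s["tool_rot"][2]+np.pi)%(2*np.pi)-np.pi),1))
    return o
E
python3 - <<'E'
from h import *; from station import *
d=load("scene0.npz");P=pts(d)
for uv in [(290,20),(350,100),(390,345),(320,350),(260,10),(270,295),(385,245)]: print(uv,P[uv[1],uv[0]].round(0))
d=load("side0.npz");P=pts(d)
for uv in [(530,300),(150,200),(165,200),(229,200)]: print(uv,P[uv[1],uv[0]].round(0))
print(rel(observe(),(599.8,258.8,170),1.436))
E
```

```text
(290, 20) [807. 311.  77.]
(350, 100) [816.  74.  41.]
(390, 345) [ 536. -393.  190.]
(320, 350) [ 441. -341.  181.]
(260, 10) [763. 375.  76.]
(270, 295) [ 430. -198.    8.]
(385, 245) [ 691. -239.    1.]
(530, 300) [802. 376.  86.]
(150, 200) [ 537. -333.  182.]
(165, 200) [ 523. -314.  131.]
(229, 200) [ 509. -193.   39.]
[-52.6, -26.19, 6.07, np.float64(84.7)]
```

step_arm(
  increments=[
    [-5.3,-2.6,0,8,0],
    [-10.6,-5.2,0,17,0],
    [-15.9,-7.8,0,26,0],
    [-21,-10.5,1,36,0],
    [-26,-13,2,46,0],
    [-31.5,-15.6,3,56,0],
    [-36.8,-18.2,4,66,0],
    [-42,-21,5,76,0],
    [-47.3,-23.6,6,84.7,0],
    [-52.6,-26.3,6,84.7,0],
    [-52.6,-26.3,6,84.7,0],
    [-52.6,-26.3,6,84.7,0],
  ],
  newtons=20,
)

```text
time_s: 1.65
eef_pos: [599.3, 258.2, 170.8]
tool_rot: [-3.14, 0.0, 1.435]
ft_force: [-0.5, 0.7, -0.2]
opening: 85.8
```

```bash
cat >> h.py <<'E'
def wcast(d,s,uv,z):
    from scipy.spatial.transform import Rotation as Ro
    R=Ro.from_euler("xyz",s["tool_rot"]).as_matrix();H=d["hand_eye"];K=d["camera_matrix"]
    uv=np.atleast_2d(uv).astype(float)
    r=np.c_[uv,np.ones(len(uv))]@np.linalg.inv(K).T@H[:3,:3].T@R.T
    c=R@H[:3,3]+s["eef_pos"]
    return c+r*((z-c[2])/r[:,2])[:,None]
E
python3 - <<'E'
from h import *; from station import *
s=observe();d=snapshot("wrist");np.savez("w1.npz",**d)
cv2.imwrite("pics/w1.png",d["frame"][:,:,::-1])
f=d["frame"].astype(int)
m=(f.max(2)<45).astype(np.uint8)
k,l,st,c=cv2.connectedComponentsWithStats(m)
for i in range(1,k):
    if 300<st[i,4]<8000: print(st[i],c[i],wcast(d,s,c[i],90)[0].round(1))
print(s["eef_pos"])
E
```

```text
[ 387  274   84  118 2431] [410.04031263 327.43109831] [679.8 161.   90. ]
[ 139  295   38   70 1398] [156.15307582 330.17167382] [496.7 183.4  90. ]
[   1  353   51   67 1269] [ 28.81875493 394.47438928] [384.3 138.9  90. ]
[ 478  352   82   68 2948] [518.85278155 395.14484396] [762.   87.1  90. ]
[ 77 354  47  66 564] [ 98.97163121 392.14007092] [439.1 133.8  90. ]
[599.34720307 258.2466666  170.78241572]
```

View pics/w1.png

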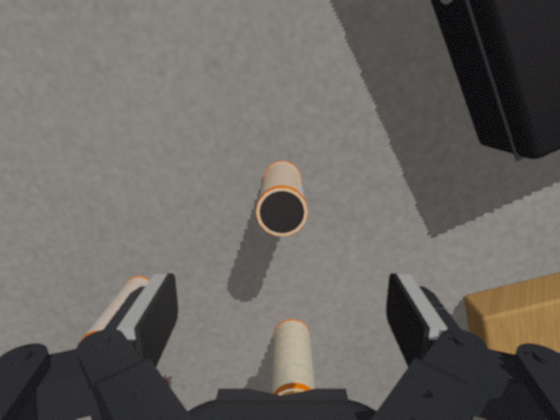

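The wrist view shows the empty tube's black mouth at about (281,211). The copper tube is at the lower left and the brass tube at (292,380), both outside the path of the fingers.

```bash
python3 - <<'E'
from h import *; from station import *
s=observe();d=load("w1.npz");f=d["frame"].astype(int)
m=np.zeros(f.shape[:2],np.uint8);m[185:240,250:315]=f[185:240,250:315].max(2)<50
k,l,st,c=cv2.connectedComponentsWithStats(m);print(st,c)
i=1+np.argmax(st[1:,4]);p=wcast(d,s,c[i],90)[0];print(p)
print(rel(s,(p[0],p[1],51)),rel(s,(599.8,258.8,51)))
E
```

```text
[[     0      0    560    420 234541]
 [   262    193     40     38    580]
 [   284    193     14      9     35]
 [   272    195      5      2      6]
 [   268    197      3      5      8]
 [   282    199      2      2      2]
 [   265    201      2      2      3]
 [   272    201      2      2      2]
 [   290    200      1      1      1]
 [   281    202      1      1      1]
 [   284    203      1      1      1]
 [   263    205      1      1      1]
 [   277    204      1      2      2]
 [   280    204      1      1      1]
 [   286    204      3      2      4]
 [   262    207      1      1      1]
 [   277    207      2      1      2]
 [   280    206      5      3      6]
 [   278    209      1      1      1]
 [   266    211      1      1      1]
 [   291    211      1      1      1]] [[279.49186709 209.4850879 ]
 [282.44482759 216.77758621]
 [289.57142857 197.6       ]
 [273.66666667 195.33333333]
 [269.         199.625     ]
 [282.5        199.5       ]
 [265.66666667 201.66666667]
 [272.5        201.5       ]
 [290.         200.        ]
 [281.         202.        ]
 [284.         203.        ]
 [263.         205.        ]
 [277.         204.5       ]
 [280.         204.        ]
 [286.75       204.5       ]
 [262.         207.        ]
 [277.5        207.        ]
 [282.16666667 207.        ]
 [278.         209.        ]
 [266.         211.        ]
 [291.         211.        ]]
[599.0880133  258.45872434  90.        ]
[-0.04, 0.03, 11.99] [0.01, 0.1, 11.99]
```

step_arm(
  increments=[
    [0.15,0.05,4,0,0],
    [0.15,0.05,8,0,0],
    [0.15,0.05,11,0,0],
    [0.15,0.05,12,0,0],
    [0.15,0.05,12,0,0],
    [0.15,0.05,12,0,0.4],
    [0.15,0.05,12,0,0.7],
    [0.15,0.05,12,0,1],
    [0.15,0.05,12,0,1],
    [0.15,0.05,12,0,1],
    [0.15,0.05,12,0,1],
  ],
  newtons=20,
)

```text
time_s: 3.08
eef_pos: [601.0, 259.8, 52.1]
tool_rot: [3.141, -0.0, 1.435]
ft_force: [-1.6, 0.3, 5.5]
opening: 31.9
```

step_arm(
  increments=[
    [0,0,-3,0,1],
    [0,0,-8,0,1],
    [0,0,-13,0,1],
    [-5,0.5,-14,0,1],
    [-11,1.1,-14,0,1],
    [-17,1.7,-14,0,1],
    [-23,2.3,-14,0,1],
    [-29,2.9,-14,0,1],
    [-35,3.6,-14,0,1],
    [-41,4.2,-14,0,1],
    [-46,4.7,-13,0,1],
    [-49.8,5.1,-11,0,1],
  ],
)

```text
time_s: 4.58
eef_pos: [583.8, -243.2, 161.3]
tool_rot: [3.14, 0.001, 1.434]
ft_force: [0.7, 0.0, -0.8]
opening: 31.9
```

step_arm(
  increments=[
    [0,0,2,0,1],
    [0,0,3,0,1],
    [0,0,3,0,1],
    [0,0,3,0,1],
  ],
)

```text
time_s: 5.08
eef_pos: [584.5, -239.9, 132.1]
tool_rot: [3.14, 0.001, 1.437]
ft_force: [-0.2, -0.2, -0.1]
opening: 32.0
```

```bash
python3 - <<'E'
from h import *; from station import *
s=observe();print(s["eef_pos"],s["ft_force"])
for n in("wrist","scene","side"):
    d=snapshot(n);np.savez(f"{n}2.npz",**d);cv2.imwrite(f"pics/{n}2.png",d["frame"][:,:,::-1])
E
```

```text
[ 584.5294542  -239.90663114  132.12096528] [-0.19415508 -0.1882281  -0.10937763]
```

View pics/wrist2.png

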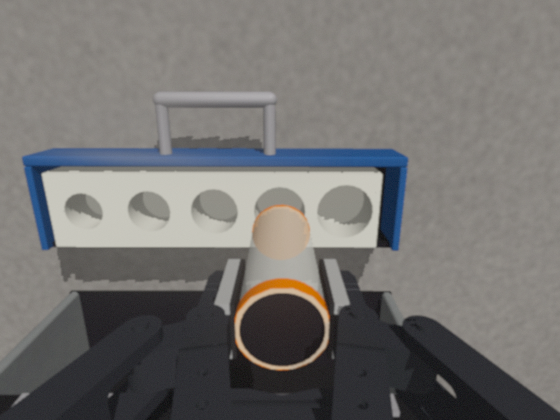

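View pics/side2.png

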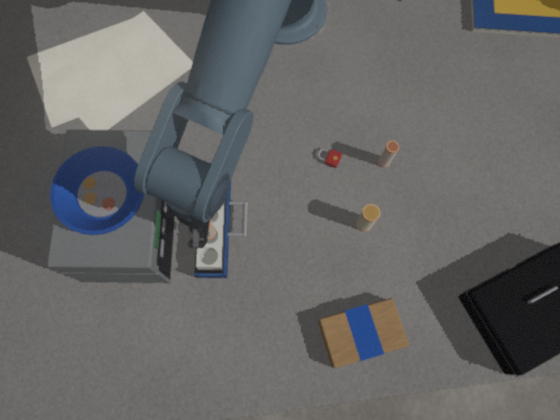

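The wrist view shows the tube held, with the far edge of its foot at (281,206). The 33 mm hole is directly behind it at about (280,205), and the other holes are at (84,211), (149,211), (214,211) and (345,211). Next I measure the foot relative to the hole in this one view.

```bash
python3 - <<'E'
from h import *; from station import *
s=observe();d=load("wrist2.npz");f=d["frame"]
hsv=cv2.cvtColor(f,cv2.COLOR_RGB2HSV)
q=((hsv[...,1]<50)&(hsv[...,2]>175)).astype(np.uint8)*255
m=np.zeros_like(q);m[160:250,40:390]=q[160:250,40:390]
cs,hi=cv2.findContours(m,cv2.RETR_CCOMP,cv2.CHAIN_APPROX_NONE)
for i,c in enumerate(cs):
    if hi[0][i][3]>=0 and cv2.contourArea(c)>300:
        Q=wcast(d,s,c[:,0],43)[:,:2].astype(np.float32);print(cv2.minEnclosingCircle(Q),cv2.fitEllipse(c))
b=max(cs,key=cv2.contourArea);print(cv2.minAreaRect(wcast(d,s,b[:,0],43)[:,:2].astype(np.float32)))
o=((hsv[...,0]<20)&(hsv[...,1]>180)&(hsv[...,2]>120)).astype(np.uint8)
ys,xs=np.nonzero(o[195:260,240:325]);print("orange foot",xs.min()+240,xs.max()+240,ys.min()+195)
u=[xs.min()+240,xs.max()+240]
top=np.array([(240+x,195+y) for x,y in zip(xs,ys) if y==ys.min()]).mean(0);print(top)
for z in (78,80,82):print(z,wcast(d,s,[(u[0],top[1]+20),(u[1],top[1]+20),top],z).round(1).tolist())
cv2.imwrite("pics/w2c.png",cv2.resize(f[150:270,200:400,::-1],None,fx=4,fy=4))
E
```

```text
((452.1065673828125, -221.63491821289062), 13.439764976501465) ((82.70919036865234, 206.35531616210938), (26.686599731445312, 42.78143310546875), 101.62570190429688)
((495.8109130859375, -227.38864135742188), 14.854487419128418) ((148.5892333984375, 206.2406768798828), (30.22458267211914, 47.016258239746094), 101.43279266357422)
((539.417236328125, -233.45660400390625), 16.412578582763672) ((214.7376708984375, 207.16299438476562), (35.83142852783203, 51.05173110961914), 106.90058898925781)
((626.6433715820312, -245.49134826660156), 19.4824161529541) ((346.50128173828125, 207.02169799804688), (44.27825927734375, 58.32174301147461), 107.38679504394531)
((539.2556762695312, -233.87979125976562), (55.16184616088867, 221.53956604003906), 82.03485107421875)Traceback (most recent call last):
  File "<stdin>", line 12, in <module>
    return umr_minimum(a, axis, None, out, keepdims, initial, where)
ValueError: zero-size array to reduction operation minimum which has no identity
```

```bash
python3 - <<'E'
from h import *; from station import *
s=observe();d=load("wrist2.npz");f=d["frame"]
hsv=cv2.cvtColor(f,cv2.COLOR_RGB2HSV)
print(hsv[200:212,281].tolist(),hsv[222,245:256].tolist())
o=((hsv[...,0]<22)&(hsv[...,1]>100)&(hsv[...,2]>90)).astype(np.uint8)
ys,xs=np.nonzero(o[195:240,240:325]);xs=xs+240;ys=ys+195
for y in range(ys.min(),240,3):
    r=xs[ys==y]; print(y,r.min(),r.max())
pt=[]
for x in range(262,302):
    r=ys[xs==x]
    if len(r):pt.append((x,r.min()-.5))
for z in (78,80,82):
    P=wcast(d,s,pt,z)
    from scipy.optimize import least_squares
    r=least_squares(lambda c:np.hypot(*(P[:,:2]-c).T)-16.5,[584,-241]);print(z,r.x.round(2),r.cost)
cv2.imwrite("pics/w2c.png",cv2.resize(f[150:270,200:400,::-1],None,fx=4,fy=4))
E
```

```text
[[22, 19, 144], [22, 19, 144], [22, 19, 146], [16, 35, 152], [12, 92, 174], [13, 150, 199], [14, 129, 207], [15, 80, 203], [15, 60, 197], [17, 52, 188], [17, 49, 186], [16, 51, 186]] [[30, 13, 199], [25, 14, 199], [27, 14, 199], [27, 14, 198], [27, 14, 199], [27, 13, 198], [30, 13, 198], [24, 18, 197], [18, 34, 190], [15, 66, 173], [14, 90, 164]]
205 274 287
208 266 295
211 262 300
214 259 303
217 257 304
220 256 256Traceback (most recent call last):
  File "<stdin>", line 8, in <module>
    return umr_minimum(a, axis, None, out, keepdims, initial, where)
ValueError: zero-size array to reduction operation minimum which has no identity
```

```bash
python3 - <<'E'
from h import *; from station import *
from scipy.optimize import least_squares
s=observe();d=load("wrist2.npz");f=d["frame"]
hsv=cv2.cvtColor(f,cv2.COLOR_RGB2HSV)
o=((hsv[...,0]<22)&(hsv[...,1]>100)&(hsv[...,2]>90)).astype(np.uint8)
ys,xs=np.nonzero(o[195:240,240:325]);xs=xs+240;ys=ys+195
pt=[(x,ys[xs==x].min()-.5) for x in range(262,302) if (xs==x).any()]
for z in (78,80,82):
    P=wcast(d,s,pt,z)
    r=least_squares(lambda c:np.hypot(*(P[:,:2]-c).T)-16.5,[584,-241]);print(z,r.x.round(2),r.cost)
print(s["eef_pos"])
E
```

```text
78 [ 583.96 -240.03] 0.6588587542532316
80 [ 584.04 -239.41] 0.6072545969794862
82 [ 584.12 -238.79] 0.5655768897284201
[ 584.49222072 -240.43179542  132.3339089 ]
```

step_arm(
  increments=[
    [-0.03,-0.1,1.5,0,1],
    [-0.03,-0.1,2.8,0,1],
    [-0.03,-0.1,3.3,0,1],
    [-0.03,-0.1,3.5,0,1],
    [-0.03,-0.1,3.6,0,1],
    [-0.03,-0.1,3.7,0,1],
    [-0.03,-0.1,3.8,0,1],
    [-0.03,-0.1,3.9,0,1],
    [-0.03,-0.1,3.9,0,1],
  ],
)

```text
time_s: 6.35
eef_pos: [582.8, -240.8, 92.3]
tool_rot: [-3.142, -0.0, 1.436]
ft_force: [-0.2, -0.6, -0.0]
opening: 32.0
```

step_arm(
  increments=[
    [0,0,0.1,0,1],
    [0,0,0.2,0,1],
    [0,0,0.3,0,1],
    [0,0,0.4,0,1],
    [0,0,0.4,0,1],
  ],
)

```text
time_s: 6.98
eef_pos: [582.8, -240.8, 88.1]
tool_rot: [-3.141, -0.0, 1.436]
ft_force: [-0.1, -0.1, 0.1]
opening: 31.9
```

step_arm(
  increments=[
    [0,0,0.2,0,1],
    [0,0,0.4,0,1],
    [0,0,0.6,0,1],
    [0,0,0.8,0,1],
    [0,0,0.9,0,1],
    [0,0,1.0,0,1],
    [0,0,1.0,0,1],
  ],
)

```text
time_s: 7.85
eef_pos: [582.8, -240.8, 78.2]
tool_rot: [-3.141, -0.0, 1.436]
ft_force: [-0.3, 0.5, 0.0]
opening: 31.9
```

step_arm(
  increments=[
    [0,0,0.2,0,1],
    [0,0,0.4,0,1],
    [0,0,0.6,0,1],
    [0,0,0.8,0,1],
    [0,0,0.9,0,1],
    [0,0,1.0,0,1],
    [0,0,1.0,0,1],
  ],
)

```text
time_s: 8.72
eef_pos: [582.8, -240.9, 68.2]
tool_rot: [-3.142, -0.0, 1.435]
ft_force: [0.6, 0.3, -0.1]
opening: 31.3
```

```bash
python3 - <<'E'
from h import *; from station import *
s=observe();print(s["eef_pos"],s["ft_force"])
for n in("wrist","scene"):
    d=snapshot(n);np.savez(f"{n}3.npz",**d);cv2.imwrite(f"pics/{n}3.png",d["frame"][:,:,::-1])
E
```

```text
[ 582.80345419 -240.85188214   68.24036639] [ 0.56731565  0.30461291 -0.08545113]
```

View pics/wrist3.png

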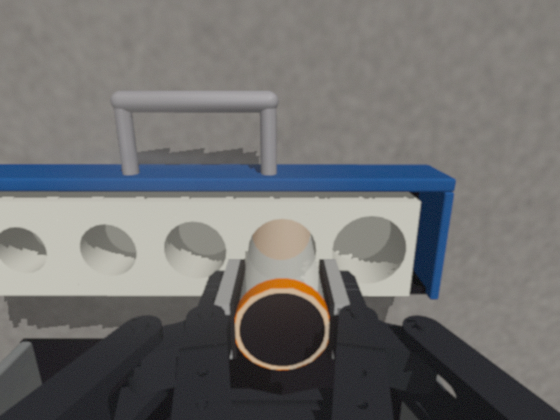

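The tube is in the fourth (33 mm) hole, with its rim at (282,325) and its entry at (282,248). I'll lower it gently to the floor of the bore.

step_arm(
  increments=[
    [0,0,0.05,0,1],
    [0,0,0.1,0,1],
    [0,0,0.15,0,1],
    [0,0,0.2,0,1],
    [0,0,0.2,0,1],
  ],
)

```text
time_s: 9.45
eef_pos: [582.9, -241.0, 67.0]
tool_rot: [-3.142, 0.0, 1.436]
ft_force: [-1.7, 0.4, 5.1]
opening: 31.4
```

step_arm(
  increments=[
    [0,0,0.05,0,1],
    [0,0,0.05,0,1],
  ],
)

```text
time_s: 9.7
eef_pos: [583.0, -241.1, 67.0]
tool_rot: [-3.141, 0.0, 1.436]
ft_force: [-2.9, 1.8, 7.4]
opening: 31.7
```

step_arm(
  increments=[
    [0,0,-0.03,0,0.5],
    [0,0,-0.03,0,0.3],
    [0,0,-0.03,0,0.2],
    [0,0,-0.03,0,0.2],
    [0,0,-1,0,0.2],
    [0,0,-4,0,0.2],
    [0,0,-8,0,0.2],
    [2,0,-10,0,0.2],
    [7,0,-12,0,0.2],
    [12,0,-12,0,0.2],
    [12,0,-12,0,0.2],
    [12,0,-12,0,0.2],
  ],
)

```text
time_s: 11.2
eef_pos: [598.7, -121.3, 185.4]
tool_rot: [-3.141, 0.0, 1.436]
ft_force: [0.6, 0.2, 0.5]
opening: 68.3
```

```bash
python3 - <<'E'
from h import *; from station import *
s=observe();print(s["eef_pos"],s["ft_force"])
for n in("wrist","scene","side"):
    d=snapshot(n);np.savez(f"{n}4.npz",**d);cv2.imwrite(f"pics/{n}4.png",d["frame"][:,:,::-1])
E
```

```text
[ 598.7209626  -121.32602433  185.39692707] [0.63022017 0.21677484 0.48607845]
```

View pics/wrist4.png

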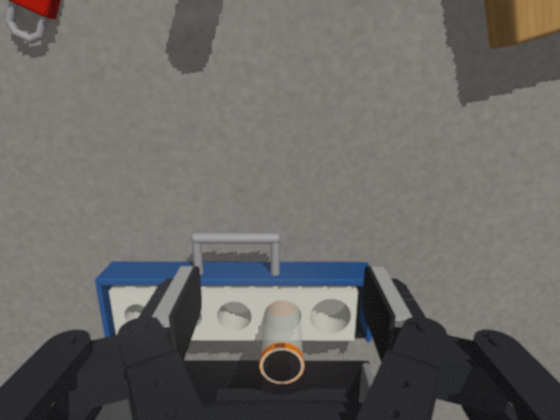

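View pics/side4.png

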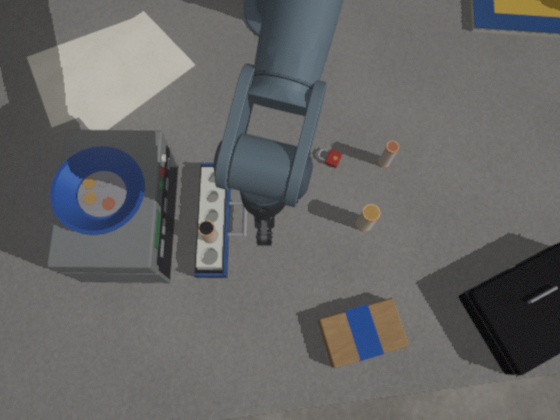

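View pics/scene4.png

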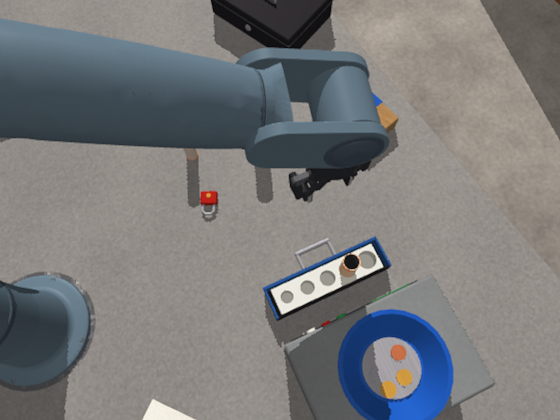

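Both outside views show the tube standing in its socket, mouth at (351,262) in the scene view and (208,228) in the side view, with the bystanders where they were.

```bash
python3 - <<'E'
from h import *; from station import *
s=observe()
a=load("scene4.npz");b=load("side4.npz")
for n,d,roi in(("scene",a,(335,245,370,285)),("side",b,(196,215,222,246))):
    x0,y0,x1,y1=roi;f=d["frame"][y0:y1,x0:x1].astype(int);m=(f.max(2)<50).astype(np.uint8)
    k,l,st,c=cv2.connectedComponentsWithStats(m);i=1+np.argmax(st[1:,4]);uv=c[i]+[x0,y0];print(n,st[i],uv,[cast(d,uv,z)[0].round(1).tolist() for z in(95,105,115)])
print(rel(s,(556.9,-123.9,18),1.437))
E
```

```text
scene [  9  10  15  14 155] [351.10322581 261.44516129] [[586.4, -240.7, 95.0], [583.8, -242.0, 105.0], [581.3, -243.2, 115.0]]
side [ 4  8 12 11 99] [205.6969697  227.46464646] [[579.3, -242.8, 95.0], [582.0, -241.8, 105.0], [584.8, -240.8, 115.0]]
[-0.69, -4.12, 16.75, np.float64(-0.2)]
```

step_arm(
  increments=[
    [-0.8,-2,0,0,1],
    [-0.8,-4.1,2,0,1],
    [-0.8,-4.1,7,0,1],
    [-0.8,-4.1,12,0,1],
    [-0.8,-4.1,15,0,1],
    [-0.8,-4.1,16.7,0,1],
    [-0.8,-4.1,16.7,0,1],
    [-0.8,-4.1,16.7,0,1],
  ],
)

```text
time_s: 12.35
eef_pos: [558.5, -125.1, 20.3]
tool_rot: [3.139, 0.001, 1.435]
ft_force: [0.9, -0.5, -0.2]
opening: 0.1
```

```bash
python3 - <<'E'
from h import *; from station import *
s=observe();print(s["eef_pos"],s["ft_force"],s["opening"])
for n in("wrist",):
    d=snapshot(n);np.savez(f"{n}5.npz",**d);cv2.imwrite(f"pics/{n}5.png",d["frame"][:,:,::-1])
E
```

```text
[ 558.52438817 -125.07040264   20.32045656] [ 0.89782029 -0.50610676 -0.22702142] 0.1259352242429962
```

View pics/wrist5.png

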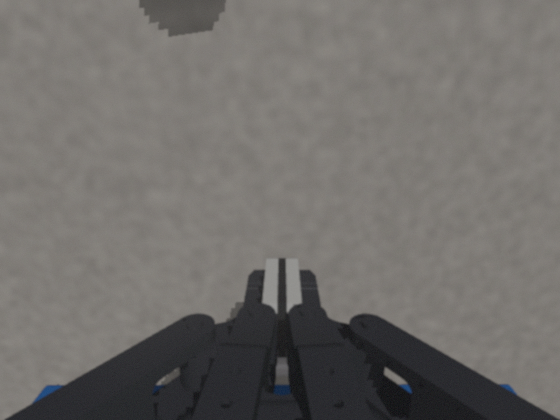

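The fingers are shut in front of the handle, roughly centred, at (281,280) in the wrist view. The mouth triangulates to about 106 mm high, so the tube is home. Now I push.

step_arm(
  increments=[
    [-0.8,0,0,0,1],
    [-1.4,0,0,0,1],
    [-1.8,0,0,0,1],
    [-2.2,0,0,0,1],
    [-2.6,0,0,0,1],
    [-3.2,0,0,0,1],
    [-3.9,0,0,0,1],
    [-4.6,0,0,0,1],
    [-5.3,0,0,0,1],
    [-5.8,0,0,0,1],
  ],
)

```text
time_s: 13.65
eef_pos: [549.4, -182.3, 18.8]
tool_rot: [-3.141, -0.0, 1.435]
ft_force: [-0.5, 3.5, 2.1]
opening: -0.1
```

step_arm(
  increments=[
    [-0.5,0,0,0,1],
    [-1.2,0,0,0,1],
    [-1.9,0,0,0,1],
    [-2.6,0,0,0,1],
    [-3.3,0,0,0,1],
    [-4,0,0,0,1],
    [-4.7,0,0,0,1],
    [-5.4,0,0,0,1],
    [-5.9,0,0,0,1],
    [-6.2,0,0,0,1],
    [-6.2,0,0,0,1],
  ],
)

```text
time_s: 15.02
eef_pos: [541.0, -243.8, 18.8]
tool_rot: [3.141, 0.001, 1.436]
ft_force: [-0.1, 1.4, -0.1]
opening: -0.3
```

```bash
python3 - <<'E'
from h import *; from station import *
s=observe();print(s["eef_pos"],s["ft_force"],s["opening"])
for n in("scene","side"):
    d=snapshot(n);np.savez(f"{n}6.npz",**d);cv2.imwrite(f"pics/{n}6.png",d["frame"][:,:,::-1])
E
```

```text
[ 541.02323699 -243.84957039   18.75572876] [-0.14715066  1.44898708 -0.11487631] -0.3303268068440167
```

View pics/side6.png

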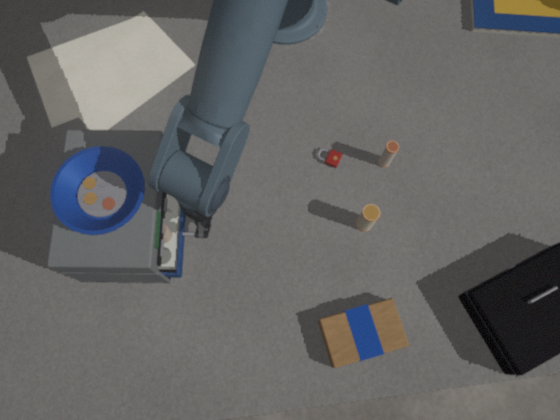

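View pics/scene6.png

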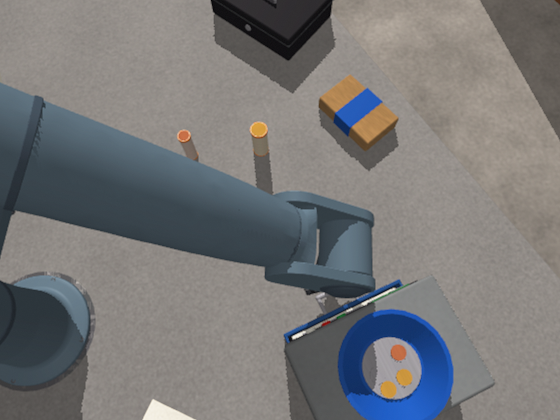

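The tray is nearly in, with the panel at x≈180 in the side view and still a little proud of the housing. I continue slowly and watch the force.

step_arm(
  increments=[
    [-0.2,0,0,0,1],
    [-0.4,0,0,0,1],
    [-0.6,0,0,0,1],
    [-0.7,0,0,0,1],
    [-0.7,0,0,0,1],
  ],
)

```text
time_s: 15.75
eef_pos: [540.5, -248.1, 18.7]
tool_rot: [-3.141, -0.004, 1.435]
ft_force: [2.4, 11.1, 2.4]
opening: 0.1
```

step_arm(
  increments=[
    [-0.1,0,0,0,1],
    [-0.2,0,0,0,1],
    [-0.2,0,0,0,1],
  ],
)

```text
time_s: 16.12
eef_pos: [540.5, -248.2, 18.8]
tool_rot: [-3.141, -0.007, 1.435]
ft_force: [4.2, 18.4, 5.5]
opening: -0.4
```

The tray is hard against a stop at 18 N with no further travel, so I back off and look.

step_arm(
  increments=[
    [0.5,0,0,0,1],
    [1,0,0,0,1],
    [4,0,0,0,1],
    [9,0,0,0,1],
    [14,0,-4,0,1],
    [19,0,-8,0,1],
    [24,0,-14,0,1],
    [24,0,-18,0,1],
    [24,0,-18,0,1],
    [24,0,-18,0,1],
  ],
)

```text
time_s: 17.38
eef_pos: [572.0, -14.8, 198.3]
tool_rot: [-3.141, 0.001, 1.435]
ft_force: [-0.2, -0.2, -0.9]
opening: -0.0
```

```bash
python3 - <<'E'
from h import *; from station import *
s=observe();print(s["eef_pos"],s["ft_force"],s["opening"])
for n in("scene","side","wrist"):
    d=snapshot(n);np.savez(f"{n}7.npz",**d);cv2.imwrite(f"pics/{n}7.png",d["frame"][:,:,::-1])
    if n!="wrist": 
        print(cast(d,{"scene":[(285,336),(399,283)],"side":[(182,277),(182,165)]}[n],41).round(1).tolist())
E
```

```text
[572.02086739 -14.83065334 198.32232162] [-0.2218632  -0.18490265 -0.94901228] -0.00461901811419129
[[411.2, -284.5, 41.0], [654.0, -320.1, 41.0]]
[[664.0, -305.9, 41.0], [415.1, -288.1, 41.0]]
```

View pics/side7.png

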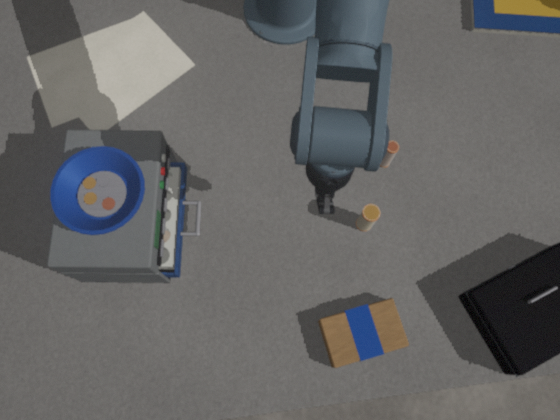

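View pics/wrist7.png

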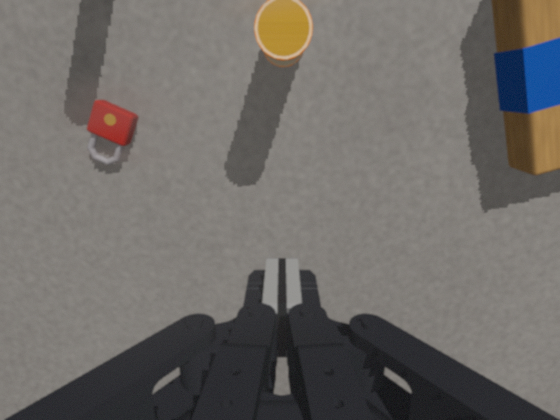

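View pics/scene7.png

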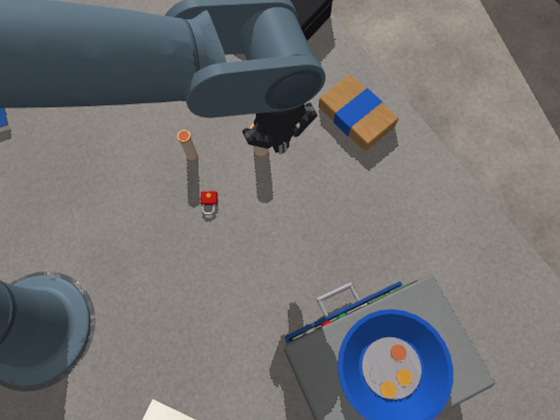

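```bash
python3 - <<'E'
from h import *
ax=np.array([-.134,-.991])
for n,r0,r1 in(("side",(236,205,252,235),(190,203,206,233)),("scene",None,None)):
    if r0:
        for fn,r in((n+"0.npz",r0),(n+"7.npz",r1)):
            d=load(fn);x0,y0,x1,y1=r;g=d["frame"].astype(int).sum(2)[y0:y1,x0:x1]
            col=g[6:-6].mean(0);w=np.clip(col-np.median(col)-15,0,None);c=(w*np.arange(len(w))).sum()/w.sum()+x0
            p=cast(d,(c,(y0+y1)/2),30)[0];print(fn,c,p.round(1),p[:2]@ax)
for fn in("scene0.npz","scene7.npz"):
    d=load(fn);o=(255,225,345,275) if "0" in fn else (300,270,380,325)
    x0,y0,x1,y1=o;cv2.imwrite("pics/"+fn[:6]+"c.png",cv2.resize(d["frame"][y0:y1,x0:x1,::-1],None,fx=8,fy=8,interpolation=cv2.INTER_NEAREST))
    a=cv2.resize(d["frame"][y0:y1,x0:x1,::-1],None,fx=5,fy=5)
    cv2.imwrite("pics/"+fn[:6]+"c.png",a)
d=load("side7.npz");cv2.imwrite("pics/s7c.png",cv2.resize(d["frame"][120:290,120:220,::-1],None,fx=3.5,fy=3.5))
E
```

```text
side0.npz 245.38535353535354 [ 555.3 -162.5   30. ] 86.62287006545353
side7.npz 198.70327008477997 [ 538.3 -262.5   30. ] 188.01862954904013
```

View pics/s7c.png

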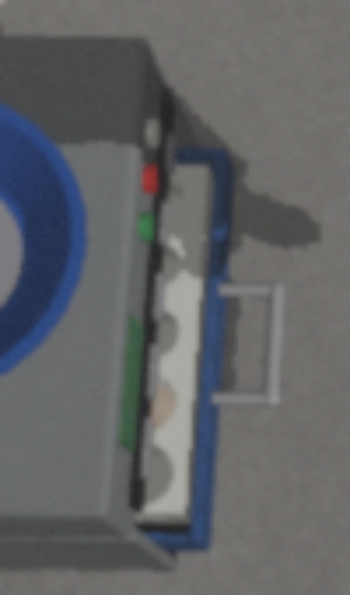

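View pics/scene7c.png

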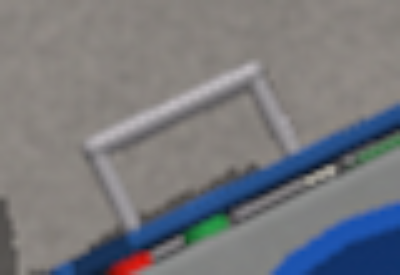

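View pics/scene0c.png

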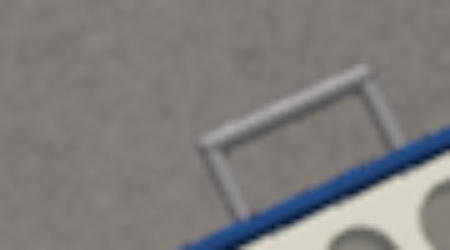

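```bash
python3 - <<'E'
from h import *; from station import *
d=load("scene7.npz");ax=np.array([-.134,-.991])
p=cast(d,[(312.6,246.4),(335,291.5)],30)[:,:2];print(p,(p[1]-p[0])@ax)
hand_in()
E
```

```text
[[ 554.8322989  -164.76408437]
 [ 540.79691624 -265.27799482]] 101.49002652717208
the job is handed in; nothing more can be done
```

I put the empty tube upright in the 33 mm socket (fourth from the low end), pushed the tray in until it stopped, and backed the arm clear before handing in.

**Insertion:** The tube went in on the first try, so I did not have to feel for the hole. The foot met the floor at the expected depth, with at most about 7 N measured. After release, the mouth sat at about 105–106 mm in two camera views, where a fully home tube should be at 105 mm.

**Tray:** It stopped hard at 18 N and moved no further. The scene and side views both gave about 101.4 mm of travel, which fits the stated 100–110 mm start. The exact starting position was not known, so I took the hard stop as proof that it was fully in.

**Final views:** The tube showed in its socket through the bay opening. The full tubes and padlock looked untouched, and the gripper was clear of everything. I handed in at about 17.5 s. The forces I read between moves never went above about 19 N.

**Small disagreement:** The wrist and outside cameras differed by 1–1.5 mm on the hole's position. I used the wrist view.

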